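# Uncouple a hose-tail nipple from the bench air outlet and park it in the fittings rack

## Task

Uncouple the barbed hose-tail nipple from the bench air outlet it is plugged into: with the fingertips on the flange, press the coupling's sprung sleeve back toward the bench until the nipple springs up, then draw the nipple out so that the sleeve snaps forward again. Stand the nipple, barbed tail up, in the free bore of the fittings rack and push it fully home. Use light hand force: press the sleeve, do not squeeze it, never wrench a nipple that is still locked or jam it into the rack, and leave the conical flask, the small beaker and the other outlet alone.

Things in the scene. Friction and masses are not known exactly. Their poses are not given: they have to be found in the camera images.
- outlet: The bench air outlet in use, fixed: a white post with a round screwed foot (64 mm), a small black side knob low down and, on top, an upright quick coupling (socket plus sleeve). Origin on the worktop on the coupling's axis, z up. Socket face 100 mm, sleeve's front face 109 mm above the origin. The fingers may load it with at most 35 N, squeeze and push summed.
- outlet_2: A second, equal outlet that is not to be touched; a round-knobbed blanking plug stands in it (top 143 mm above the worktop). Origin on the worktop, on its axis. The two outlets stand at least 110 mm apart and may have changed places.
- sleeve (a joint): Travel (m) of the sleeve of the outlet in use: 0 forward (up, locked), grows as it is pressed down, stop at 0.008. It takes 10 N to start it, 18 N at the stop. The locking balls free the nipple only late in the travel (at 5 to 7 mm, 15 to 17 N); a valve spring then lifts the nipple up to 7 mm (4 to 7). A sleeve let go before that locks again.
- sleeve_face (a point): Centre of the sleeve's front (upper) face; moves with the sleeve. The face is a flat ring, 24 mm inside, on a flange 40 mm across and 7 mm thick; below it the knurled sleeve is 35 mm across.
- coupling (a point): Centre of the socket's mouth (bore 16 mm), fixed, 100 mm above the worktop, z up. A coupled nipple's tip lies 18 mm below it, one that has sprung up 11 to 14 mm below. After it has sprung up the sleeve, let go, stays back at 4 to 7 mm, held by the balls on the nipple's head; it snaps forward when the nipple is drawn out.
- nipple: Hose-tail nipple, brass, 64 mm long, about 90 g, upright in the coupling. Origin at the centre of its lower tip, z along it to the barbed tail. From the tip up: round plug 15 mm thick (nose tapered to 11 mm, groove at 9 to 15 mm), shoulder 18 mm across at 30 mm, hexagon at 34 to 46 mm, barbed tail 13 mm thick to 64 mm. Any turn about z will do.
- nipple_hex (a point): Centre of the nipple's hexagon, 40 mm above the tip: 19 mm over flats, 22 mm over corners, 12 mm high. Its x axis is square to a pair of flats, as are the directions 60 degrees from it. Grip the nipple here, with the fingertips no lower than the shoulder (30 mm above the tip) so that it can go down to the rack.
- free_bore (a point): Centre of the mouth of the free bore (16.5 mm, chamfered) in the rack's top face, 36 mm above the worktop; z up, x across the bar. Fully home the nipple's shoulder rests on the top face and its tip lies 30 mm below this point. Two sprung balls 18 mm down stop a nipple that is only dropped in; 5 to 15 N push it past them and home.
- rack: Fittings rack, fixed: aluminium bar 44 x 164 x 36 mm, long along its y, origin under its centre on the worktop. Three bores along its middle, 52 mm apart; the one at the -y end is free, other fittings stand in the middle one and the +y one (tops up to 37 mm above the bar).
- erlenmeyer: Conical glass flask, 64 mm across, 104 mm high, loose, behind the outlets. Origin under its centre.
- pp_beaker: Small white plastic beaker, 47 mm across, 55 mm high, loose, in front of the outlets. Origin under its centre.
Mind the look-alikes: they are no part of the job. Leave any yellow look-alike of the outlet alone.

How it is judged (in metres and radians):
On the way, in this order (a step that is already met when the one before it is completed fails the run):
1. the sleeve is pressed back and the nipple has sprung up past the locking balls (value of joint sleeve above 0.004 m and z of nipple in the frame of coupling between -0.0145 and 0 m), for 0.1 s.
2. the nipple is out of the coupling and the sleeve has snapped forward (value of joint sleeve below 0.001 m and distance between nipple and coupling above 0.03 m), for 0.2 s.
At the end, for the whole second after the job is handed in: The nipple stands barbed tail up in the rack's free bore, its axis within 4 mm of the bore's and 0.1 rad of vertical, home to within 2 mm, at rest and let go; the coupling's sleeve is forward (within 1 mm) (horizontal distance between nipple and free_bore below 0.004 m and z of nipple in the frame of free_bore below -0.028 m and angle between nipple's own z axis and vertical below 0.1 rad and linear speed of nipple below 0.02 m/s and value of joint sleeve below 0.001 m); the robot touches nothing.
It fails at once if the fingers load the coupling with over 35 N, pressing and squeezing together (contact force between the fingers and outlet above 35 N).
It fails at once if the nipple is wrenched against the coupling with over 80 N (contact force between nipple and outlet above 80 N).
It fails at once if the nipple is forced against the rack with over 60 N (contact force between nipple and rack above 60 N).
It fails at once if the conical flask or the small beaker is pushed more than 30 mm or tipped (distance of any of erlenmeyer, pp_beaker from where it was at the start of the episode above 0.03 m or angle between any of erlenmeyer, pp_beaker's own z axis and vertical above 0.4 rad).
It fails at once if the fingers press on the other outlet with over 10 N (contact force between the fingers and outlet_2 above 10 N).
It also fails if it takes over 42 s, if anything falls off the work surface, if the arm or the gripper's body presses on something with over 40 N, if the wrist force passes 120 N, or if a joint passes its speed limit or range.

## Robot

A 6-joint arm with a two-finger parallel gripper is mounted at the origin on a cart in front of the work surface, level with it; the furniture and walls round the work are solid. World frame = base frame: x ahead of the robot, y to its left, z up, the work surface at z = 0. Lengths are in mm, angles in degrees, forces in N, time in s.
With the tool pointing down it reaches from about 300 to 850 mm from the base axis. Payload 4.2 kg.
Tool frame: the origin (TCP) lies midway between the tips of the shut fingers; the grasp point (between the pads) lies 19 mm behind it; z points along the fingers, y is the line along which they close (so a half turn about z gives the same grasp; the last joint's range is limited). The gripper opens to 91 mm and grips with 3 to 60 N. Pads are 32 mm wide; open, the fingers measure 118 mm over their backs; the gripper's body (76 mm by 178 mm) begins 60 mm behind the grasp point.
Start: joints at [-78.209, 18.312, 89.639, -0, 72.044, -1.146], TCP at [128.736, -560.42, 213.976] pointing down, gripper open.
Joint ranges: [-177.97, 177.97], [-48.28, 115.42], [12.27, 149.76], [-77.06, 257.06], [2.81, 150.46], [-146.56, 146.56]. Speed limits (degrees/s): [147.25, 147.25, 180, 180, 180, 180].

## Interface

Orientations are given as [roll, pitch, yaw] about the fixed x, y, z axes, in that order (R = Rz(yaw) Ry(pitch) Rx(roll)).
In Python, from workcell import env gives the robot as it stands.
- The arm moves only by the shell command python3 -m jog 'ROWS' [FORCE]. ROWS is a JSON object of lists of equal length, an entry for each row: "jaw": the finger opening in mm, from 0 to 91.2; "slide": the shift along the tool's x, y, z in units of 30 mm (1.0 is 30 mm), a list of three; "spin": the turn about the tool's z in units of 8 degrees (1.0 is 8 degrees). In form: {"jaw": [jaw, ...], "slide": [[dx, dy, dz], ...], "spin": [spin, ...]}. A call has 1 to 10 rows; each row shifts and turns the commanded pose from where the row before left it, along the tool's axes as they then stand; what a row does not reach is not made up. A row lasts 1/10 s, in which the tool goes at most 50 mm and 8.59 degrees, less where a joint would pass 70% of its speed; a pose out of reach is approached as far as the arm can. A call is refused whole if a number of a shift passes 1 or a number of a turn 1, either way. A call with a gripper value outside its range is refused whole. The fingers move at their own pace and stop on an object; FORCE is the grip in N (left out, the last holds). Time passes only in rows, so rows that do not move let the fingers close. It gives the time, the measured TCP pose, the force, the opening and the grip force at its end, in the units of the state.
- env.state(): the state, without advancing time (a new reading comes with each control period).
- env.grab_frame(name): name is "scene" or "top" or "wrist"; returns the picture (400x640x3 uint8, red, green, blue); there is no depth.
- env.camera_model(name): a dict with "fx", "fy", "cx", "cy" (pixels), "camera_from_world" (4x4, takes a point from world to camera coordinates). Camera axes: x right, y up, looking along -z (the intrinsics and any distortion apply to the point x, -y, -z); pixel columns grow to the right and rows downward; lengths in mm; the calibration is good to about 2 mm. The wrist camera is an equidistant fisheye: a pixel r from the principal point sees the ray r / f radians off the axis. A picture is of the moment at which its call begins: read the wrist's pose just before it. camera_model takes no time and is no camera call; for the wrist camera it gives the pose at the moment of the call.
- env.job_done(): hands the job in; it is judged then, once.
The state is a dict: "time_s": time; "qpos": joint angles; "qvel": joint speeds; "effort": joint torques, N m; "ee_pos": TCP position; "ee_rot": TCP orientation; "force": force on the tool from outside, world axes, zero at the start; "torque": the same for the moment, N m; "gripper_width": finger opening in mm; "gripper_force": force on a finger pad.
Only numpy, scipy, OpenCV 4.12 (cv2) and the standard library are available. Lean on these libraries where they do the work, as an engineer would, in place of code of your own. Each camera call takes 0.05 s, during which the arm holds its last target. There are 200 camera calls.

## Working session

There is one attempt and no reset: what is moved stays moved. The work goes in short steps, Python scripts to look and compute and a shell command to move; the robot and the scene stay as the last step left them, time stands still between calls to the robot, and variables do not carry over. Pictures are saved under pics/ and viewed, at most 10 in all, crops included, and the job is handed in when it is done.

```bash
mkdir -p pics; ls; python3 - <<'E'
from workcell import env
import cv2,numpy as np
for n in ["scene","top"]:
    f=env.grab_frame(n); cv2.imwrite(f"pics/{n}0.png",f[:,:,::-1])
    m=env.camera_model(n); print(n,{k:(np.round(v,3).tolist()) for k,v in m.items() if not isinstance(v,str)})
print(env.state())
E
```

```text
pics
scene {'fx': 482.583, 'fy': 482.583, 'cx': 320.28, 'cy': 210.643, 'camera_from_world': [[-0.616, -0.788, 0.001, 388.36], [0.392, -0.304, 0.868, -313.102], [-0.684, 0.535, 0.496, -660.995], [0.0, 0.0, 0.0, 1.0]]}
top {'fx': 490.841, 'fy': 490.841, 'cx': 323.293, 'cy': 197.266, 'camera_from_world': [[0.023, -1.0, 0.004, -2.255], [0.984, 0.023, 0.177, -607.311], [-0.177, 0.0, 0.984, -997.943], [0.0, 0.0, 0.0, 1.0]]}
{'time_s': 0.1, 'qpos': array([-7.82061555e+01,  1.83479722e+01,  8.96994725e+01,  7.31040907e-04,
        7.20432142e+01, -1.14780525e+00]), 'qvel': array([-0.02663906, -0.08594406, -0.19820294, -0.02674749, -0.0073402 ,
        0.03410782]), 'effort': array([ 3.05548801e-04, -4.13333058e+01, -2.32509506e+01,  7.28741311e-02,
        4.22717992e-02, -5.10437235e-05]), 'ee_pos': array([ 128.67083155, -559.95859062,  213.2040255 ]), 'ee_rot': array([-1.79909373e+02, -2.51097820e-03,  1.29414218e+01]), 'force': array([0.41377951, 0.57630231, 0.57002928]), 'torque': array([-0.00398655,  0.0292317 ,  0.01798384]), 'gripper_force': 0.0, 'gripper_width': 91.54256406902117}
```

View pics/scene0.png

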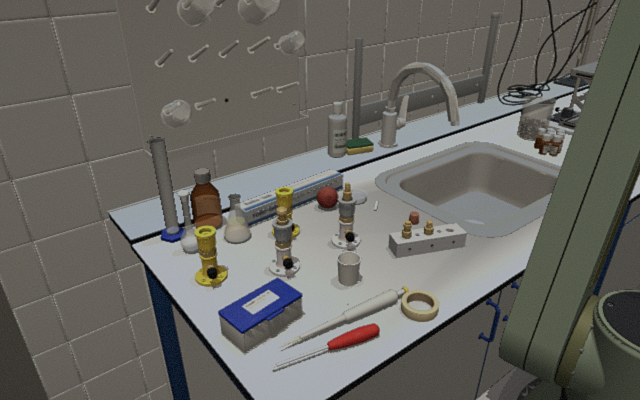

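View pics/top0.png

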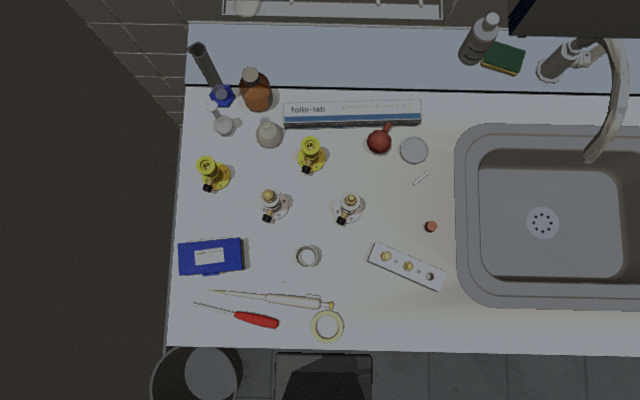

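The scene view shows two white outlets, near px (283,240) and (347,215). Top view puts them at (270,205) and (350,207), with the rack at (407,267) and its free bore near (430,276). I'll enlarge both to tell which outlet holds the nipple.

```bash
python3 - <<'E'
import cv2,numpy as np
s=cv2.imread("pics/scene0.png");t=cv2.imread("pics/top0.png")
g=lambda im,x,y,w,h,k:cv2.resize(im[y:y+h,x:x+w],None,fx=k,fy=k,interpolation=cv2.INTER_CUBIC)
a=g(s,255,170,120,112,3.3); b=g(t,240,170,130,66,3.05); c=g(t,350,225,110,75,3.6)
out=np.zeros((600,800,3),np.uint8)
out[:a.shape[0],:a.shape[1]]=a; out[:b.shape[0],400:400+b.shape[1]]=b; out[300:300+c.shape[0],400:400+c.shape[1]]=c
d=g(s,385,205,90,55,4.4)[:225]; out[375:375+d.shape[0],:d.shape[1]]=d
cv2.imwrite("pics/z.png",out)
E
```

```text
(no output)
```

View pics/z.png

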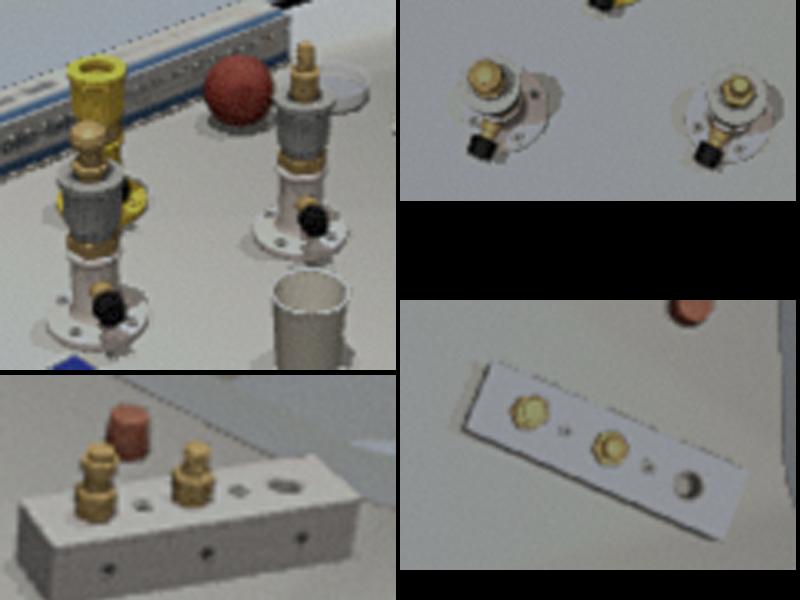

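Nipple with its barbed tail and hexagon stands in the right-hand outlet (top px ≈ (351,197), scene px ≈ (347,184)). The left one holds the round-knobbed plug. Free bore is at top px ≈ (430,276), scene px ≈ (450,230). Triangulating next.

```bash
cat > h.py <<'E'
from workcell import env
import cv2,numpy as np
def ray(m,px):
    T=np.array(m["camera_from_world"]);R=T[:3,:3];c=-R.T@T[:3,3]
    u=np.array([(px[0]-m["cx"])/m["fx"],(px[1]-m["cy"])/m["fy"]])
    if m.get("fish"):
        r=np.linalg.norm(u);u=u/r if r>0 else u; d=np.array([np.sin(r)*u[0],-np.sin(r)*u[1],-np.cos(r)])
    else: d=np.array([u[0],-u[1],-1.])
    d=R.T@d; return c,d/np.linalg.norm(d)
def plane(m,px,z):
    c,d=ray(m,px); return c+d*(z-c[2])/d[2]
def tri(rs):
    A=sum(np.eye(3)-np.outer(d,d) for c,d in rs);b=sum((np.eye(3)-np.outer(d,d))@c for c,d in rs)
    p=np.linalg.solve(A,b); return p,[round(float(np.linalg.norm((np.eye(3)-np.outer(d,d))@(p-c))),1) for c,d in rs]
E
python3 - <<'E'
from h import *
np.set_printoptions(precision=1,suppress=True)
s=env.camera_model("scene");t=env.camera_model("top")
print({k:v for k,v in s.items() if k not in("camera_from_world",)})
for n,a,b in [("tail",(351.5,197.5),(347.4,183.6)),("bore",(430,276.4),(450,230.2)),("plug",(268,195),(282,211))]:
    print(n,*tri([ray(t,a),ray(s,b)]))
print(plane(t,(351.5,197.5),146),plane(t,(350.2,201.8),109),plane(t,(430,276.4),36),plane(t,(349.8,207.7),0))
# rack outline in top view
print("rack corners",plane(t,(350+90/3.6,225+62/3.6),36),plane(t,(350+345/3.6,225+170/3.6),36))
w=env.camera_model("wrist");print(w)
R=np.array(w["camera_from_world"]);print(-R[:3,:3].T@R[:3,3])
E
```

```text
{'fx': 482.5832570560291, 'fy': 482.5832570560291, 'cx': 320.2795269186043, 'cy': 210.64329651010698}
tail [592.3 -43.  144.1] [0.6, 0.6]
bore [ 445.4 -218.9   33.3] [0.1, 0.1]
plug [595.2 121.7 134. ] [0.5, 0.5]
[591.5 -43.3 146. ] [589.3 -42.9 109. ] [ 445.3 -218.4   36. ] [594.5 -48.3   0. ]
rack corners [ 515.1 -101.4   36. ] [ 454.8 -252.2   36. ]
{'fx': 309.70691628693146, 'fy': 309.70691628693146, 'cx': 318.6530276926901, 'cy': 198.2327979291783, 'camera_from_world': array([[   0.2,   -1. ,   -0. , -574.5],
       [   0.9,    0.2,   -0.2,   26.2],
       [   0.2,    0.1,    1. , -389.7],
       [   0. ,    0. ,    0. ,    1. ]])}
[ 197.6 -544.5  383.6]
```

```bash
python3 -m jog '{"jaw":[91,91,91,91,91,91,91,91,91,91],"slide":[[0.5,-0.35,0],[0.95,-0.67,0],[0.95,-0.67,0],[0.95,-0.67,0],[0.95,-0.67,0],[0.95,-0.67,0],[0.95,-0.67,0],[0.95,-0.67,0],[0.95,-0.67,0],[0.95,-0.67,0]],"spin":[0,0,0,0,0,0,0,0,0,0]}'
python3 -m jog '{"jaw":[91,91,91,91,91,91,91,91,91,91],"slide":[[0.95,-0.67,0],[0.95,-0.67,0],[0.95,-0.67,0],[0.95,-0.67,0],[0.95,-0.67,0],[0.95,-0.67,0],[0.95,-0.67,0],[0.95,-0.67,0],[0.95,-0.67,0],[0.5,-0.3,0]],"spin":[0,0,0,0,0,0,0,0,0,0]}'
python3 - <<'E'
from h import *
w=env.camera_model("wrist");f=env.grab_frame("wrist");cv2.imwrite("pics/w1.png",f[:,:,::-1])
import pickle;pickle.dump((w,f),open("w1.pkl","wb"))
s=env.state();print(s["time_s"],s["ee_pos"],s["ee_rot"],s["force"])
T=np.array(w["camera_from_world"]);print((-T[:3,:3].T@T[:3,3]).round(1))
for z in (146,128,109,0):
    p=T[:3,:3]@np.array([592,-43,z])+T[:3,3];v=np.array([p[0],-p[1]]);r=np.hypot(*v);th=np.arctan2(r,-p[2]);print(z,(v/r*th*w["fx"]+[w["cx"],w["cy"]]).round(1))
E
```

```text
time_s: 1.1
ee_pos: [351.2, -310.8, 213.8]
ee_rot: [-180.0, -0.0, 13.0]
force: [0.9, -0.0, -0.8]
gripper_width: 91.2
gripper_force: 0.0
time_s: 2.1
ee_pos: [573.3, -64.3, 213.6]
ee_rot: [-179.9, 0.0, 13.1]
force: [0.2, -0.1, -1.0]
gripper_width: 90.9
gripper_force: 0.0
2.15 [574.78648107 -63.63834369 213.45879053] [-1.79923588e+02 -8.05040692e-02  1.31166569e+01] [ 2.17560973  1.45368826 -0.08216801]
[642.3 -48.5 383.9]
146 [297.4 182.1]
128 [298.8 177.9]
109 [300.1 174. ]
0 [305.3 159.1]
```

View pics/w1.png

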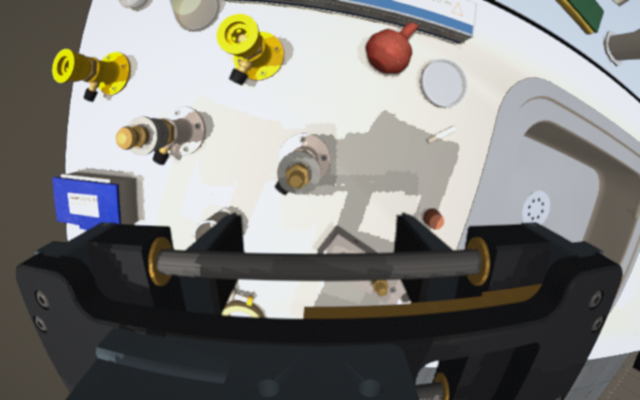

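The wrist picture shows the nipple at about px (297,178), seen from above. The plug outlet is at (130,138), and the rack sits partly behind the gripper rod at (350,250). I'll enlarge the nipple.

```bash
python3 - <<'E'
import cv2
t=cv2.imread("pics/w1.png")[135:205,260:340]
cv2.imwrite("pics/w1z.png",cv2.resize(t,None,fx=8,fy=8,interpolation=cv2.INTER_CUBIC))
E
```

```text
(no output)
```

View pics/w1z.png

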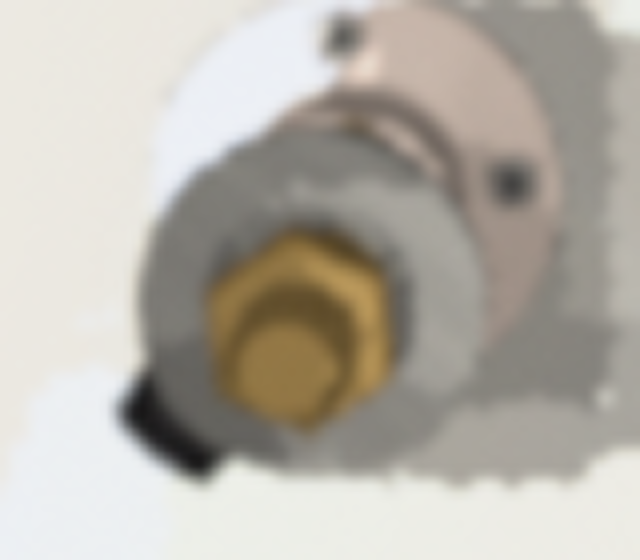

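```bash
python3 - <<'E'
from h import *
import pickle
np.set_printoptions(precision=1,suppress=True)
w,f=pickle.load(open("w1.pkl","rb"));w["fish"]=1
top=env.camera_model("top")
hsv=cv2.cvtColor(f,cv2.COLOR_RGB2HSV)
m=cv2.inRange(hsv,(10,100,40),(30,255,255));m[:135]=0;m[205:]=0;m[:,:260]=0;m[:,340:]=0
k=max(cv2.findContours(m,cv2.RETR_EXTERNAL,cv2.CHAIN_APPROX_NONE)[0],key=cv2.contourArea)
hull=cv2.convexHull(k)[:,0].astype(float)
P=np.array([plane(w,p,128)[:2] for p in hull]);print("bbox",k[:,0].min(0),k[:,0].max(0))
c=np.array([(302,230),(388,270),(388,370),(302,435),(225,390),(207,300)])/8+[260-.5+.06,135-.5+.06]
Q=np.array([plane(w,p,128)[:2] for p in c]);ctr=Q.mean(0);d=Q-ctr
print("corners ctr",ctr,np.hypot(*d.T),np.degrees(np.arctan2(d[:,1],d[:,0]))%60)
rect=cv2.minAreaRect(P.astype(np.float32));print(rect)
n=lambda q:np.array(q)/8+[259.56,134.56]
print("tail",plane(w,n((295,365)),146),"ring",plane(w,n((313,300)),109),"hex",plane(w,n((300,332)),128))
print("tri tail",*tri([ray(w,n((295,365))),ray(top,(351.5,197.5))]))
# widths by angle of hull
for a in range(0,60,5):
    ws=[np.ptp(P@[np.cos(np.radians(a+b)),np.sin(np.radians(a+b))]) for b in (0,60,120)];print(a,np.array(ws))
E
```

```text
bbox [286 164] [308 187]
corners ctr [593.1 -41.4] [10.9 11.3  9.9 11.  10.3 10.6] [12.2 19.2 19.2 12.3 19.6 23.4]
((593.5822143554688, -41.08030319213867), (19.65787124633789, 18.543399810791016), 12.777068138122559)
tail [593.3 -42.  146. ] ring [593.5 -41.3 109. ] hex [593.2 -41.2 128. ]
tri tail [592.4 -42.7 142.3] [0.8, 0.8]
0 [20.1 19.3 19.5]
5 [20.1 19.7 19.9]
10 [19.8 19.9 20.2]
15 [19.8 20.  20.5]
20 [19.9 20.  20.6]
25 [19.9 19.9 20.6]
30 [19.7 19.7 20.6]
35 [19.4 19.4 20.7]
40 [18.9 18.8 20.6]
45 [18.8 18.6 20.3]
50 [18.8 18.5 20.3]
55 [19.  18.9 20.3]
```

```bash
python3 -m jog '{"jaw":[28,28,28,28,28,28,28],"slide":[[0.75,-0.57,0],[0,0,0],[0,0,0.9],[0,0,0.75],[0,0,0],[0,0,0],[0,0,0]],"spin":[0,-0.5,0,0,0,0,0]}' 5
python3 - <<'E'
from h import *
import pickle
w=env.camera_model("wrist");f=env.grab_frame("wrist");w["fish"]=1
pickle.dump((w,f),open("w2.pkl","wb"))
s=env.state();print(s["time_s"],s["ee_pos"],s["ee_rot"],s["force"],s["gripper_width"])
cv2.imwrite("pics/w2.png",cv2.resize(f[120:320,210:430,::-1],None,fx=3,fy=3,interpolation=cv2.INTER_CUBIC))
E
```

```text
time_s: 2.85
ee_pos: [591.3, -45.9, 165.9]
ee_rot: [179.9, -0.1, 16.9]
force: [1.0, 0.0, 0.2]
gripper_width: 37.8
gripper_force: 0.0
2.9 [591.41158023 -45.86833379 166.00600444] [ 1.79930431e+02 -1.42501298e-01  1.69159801e+01] [-0.36856046  0.78478299 -0.27946111] 33.74353762259665
```

View pics/w2.png

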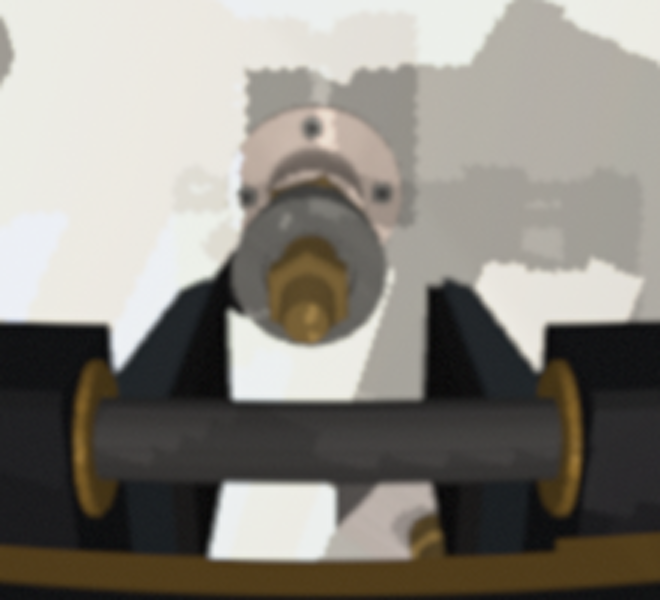

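Nipple now hangs in view just ahead of the fingers. Tail centre is at crop (310,322), flange centre at (310,267), and the hexagon flats face left and right, between the fingers.

```bash
python3 - <<'E'
from h import *
import pickle
np.set_printoptions(precision=1,suppress=True)
w,f=pickle.load(open("w2.pkl","rb"));w1,_=pickle.load(open("w1.pkl","rb"));w1["fish"]=1
n=lambda q:np.array(q)/3+[210-.33,120-.33]
n1=lambda q:np.array(q)/8+[259.56,134.56]
for nm,a,b,z in [("tail",(310,322),(295,365),146),("ring",(309.5,267),(313,300),109)]:
    print(nm,plane(w,n(a),z),*tri([ray(w,n(a)),ray(w1,n1(b))]))
s=env.state();p=s["ee_pos"];y=np.radians(s["ee_rot"][2]);print(p,s["ee_rot"])
d=np.array([593,-42])-p[:2];print("dx,dy tool (/30)",d@[np.cos(y),np.sin(y)]/30,d@[np.sin(y),-np.cos(y)]/30)
hsv=cv2.cvtColor(f,cv2.COLOR_RGB2HSV);m=cv2.inRange(hsv,(10,100,30),(30,255,255));m[:195]=0;m[236:]=0;m[:,:285]=0;m[:,345:]=0
print([(r+195,np.flatnonzero(q).min(),np.flatnonzero(q).max()) for r,q in enumerate(m[195:236]) if q.any()][::3])
E
```

```text
tail [593.  -41.8 146. ] [593.4 -41.9 147.1] [0.2, 0.2]
ring [594.4 -40.7 109. ] [592.  -41.2 100.6] [0.1, 0.1]
[591.4 -45.9 166. ] [179.9  -0.1  16.9]
dx,dy tool (/30) 0.08817527133019532 -0.1079593185050609
[(199, np.int64(310), np.int64(315)), (202, np.int64(306), np.int64(319)), (205, np.int64(305), np.int64(321)), (208, np.int64(301), np.int64(324)), (211, np.int64(300), np.int64(324)), (214, np.int64(299), np.int64(324)), (217, np.int64(300), np.int64(325)), (220, np.int64(300), np.int64(325)), (223, np.int64(300), np.int64(325)), (226, np.int64(301), np.int64(323)), (229, np.int64(305), np.int64(319)), (232, np.int64(308), np.int64(316))]
```

```bash
python3 -m jog '{"jaw":[28,28,28,28,28,28,28],"slide":[[0.09,-0.12,0],[0,0,0],[0,0,0.6],[0,0,0.6],[0,0,0.5],[0,0,0],[0,0,0]],"spin":[0,0,0,0,0,0,0]}'
```

```text
time_s: 3.6
ee_pos: [592.5, -41.2, 113.8]
ee_rot: [180.0, -0.0, 16.9]
force: [-0.5, -0.3, 0.1]
gripper_width: 28.2
gripper_force: 0.0
```

```bash
python3 -m jog '{"jaw":[28,28,28,28,28,28],"slide":[[0,0,0.1],[0,0,0.05],[0,0,0.05],[0,0,0.05],[0,0,0],[0,0,0]],"spin":[0,0,0,0,0,0]}'
```

```text
time_s: 4.2
ee_pos: [592.7, -41.3, 108.4]
ee_rot: [179.9, -0.1, 16.9]
force: [-3.2, -0.6, 11.4]
gripper_width: 27.8
gripper_force: 5.2
```

```bash
python3 -m jog '{"jaw":[28,28,28,28,28],"slide":[[0,0,0.05],[0,0,0.05],[0,0,0.05],[0,0,0],[0,0,0]],"spin":[0,0,0,0,0]}'
```

```text
time_s: 4.7
ee_pos: [592.7, -41.3, 104.7]
ee_rot: [179.9, -0.1, 16.9]
force: [-3.5, -0.1, 13.6]
gripper_width: 27.8
gripper_force: 7.1
```

```bash
python3 -m jog '{"jaw":[28,28,28,28,28],"slide":[[0,0,0.05],[0,0,0.04],[0,0,0],[0,0,0],[0,0,0]],"spin":[0,0,0,0,0]}'
```

```text
time_s: 5.2
ee_pos: [592.8, -41.3, 102.3]
ee_rot: [179.9, -0.2, 16.9]
force: [-4.8, -0.1, 17.1]
gripper_width: 27.9
gripper_force: 8.0
```

```bash
python3 -m jog '{"jaw":[28,28,28,28],"slide":[[0,0,0.04],[0,0,0],[0,0,0],[0,0,0]],"spin":[0,0,0,0]}'
python3 - <<'E'
from h import *
import pickle
o=[]
for n in("scene","top"):
    f=env.grab_frame(n)[:,:,::-1]; old=cv2.imread(f"pics/{n}0.png")
    x,y=(325,165) if n=="scene" else (330,175)
    for im in(old,f): o.append(cv2.resize(im[y:y+50,x:x+50],None,fx=6,fy=6,interpolation=cv2.INTER_CUBIC))
cv2.imwrite("pics/p.png",np.vstack([np.hstack(o[:2]),np.hstack(o[2:])]))
E
```

```text
time_s: 5.6
ee_pos: [592.7, -41.3, 101.4]
ee_rot: [179.9, -0.2, 16.9]
force: [-5.6, -0.0, 17.1]
gripper_width: 27.9
gripper_force: 8.9
```

View pics/p.png

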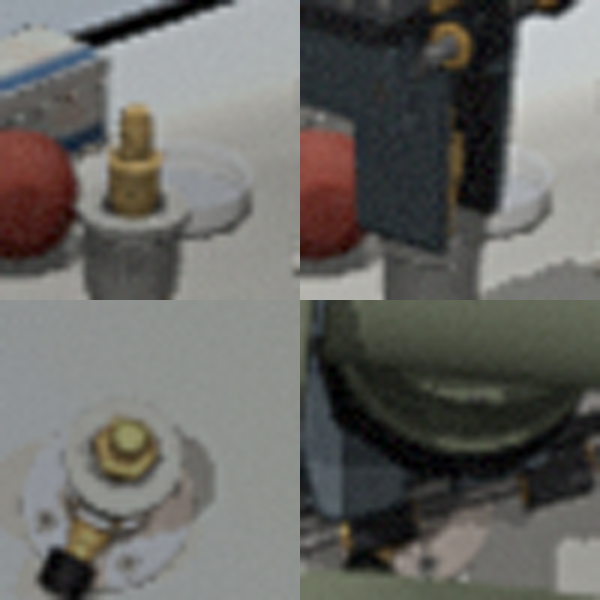

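The fingertips press the flange. In the scene crop the brass sliver's top has moved from row ~152 to ~135, so the nipple has sprung up. Next: raise the tips to hexagon height and close gently.

```bash
python3 -m jog '{"jaw":[28,28,28,28,28,15,15,15,15,15],"slide":[[0,0,-0.2],[0,0,-0.25],[0,0,-0.28],[0,0,0],[0,0,0],[0,0,0],[0,0,0],[0,0,0],[0,0,0],[0,0,0]],"spin":[0,0,0,0,0,0,0,0,0,0]}' 15
```

```text
time_s: 6.7
ee_pos: [591.9, -41.2, 118.9]
ee_rot: [-180.0, 0.1, 16.9]
force: [0.6, 0.2, -2.9]
gripper_width: 19.0
gripper_force: 15.0
```

```bash
python3 -m jog '{"jaw":[24,24,24,24,15,15,15,15,15],"slide":[[0,0,0],[0,0,0],[0,0,-0.1],[0,0,0],[0,0,0],[0,0,0],[0,0,0],[0,0,0],[0,0,0]],"spin":[0,0,0,0,0,0,0,0,0]}' 25
```

```text
time_s: 7.6
ee_pos: [592.5, -41.3, 122.8]
ee_rot: [180.0, -0.0, 16.9]
force: [0.1, 0.1, 3.8]
gripper_width: 18.6
gripper_force: 25.0
```

```bash
python3 -m jog '{"jaw":[15,15,15,15],"slide":[[0,0,-0.1],[0,0,-0.1],[0,0,0],[0,0,0]],"spin":[0,0,0,0]}'
```

```text
time_s: 8.0
ee_pos: [592.3, -41.3, 129.1]
ee_rot: [180.0, -0.0, 16.9]
force: [0.7, 0.0, 0.3]
gripper_width: 18.6
gripper_force: 25.0
```

```bash
python3 -m jog '{"jaw":[15,15,15,15,15],"slide":[[0,0,-0.3],[0,0,-0.6],[0,0,-0.8],[0,0,-0.4],[0,0,0]],"spin":[0,0,0,0,0]}'
python3 -m jog '{"jaw":[15,15,15,15,15,15,15,15,15,15],"slide":[[-0.5,0.27,0],[-0.95,0.51,0],[-0.95,0.51,0],[-0.95,0.51,0],[-0.95,0.51,0],[-0.95,0.51,0],[-0.95,0.51,0],[-0.95,0.51,0],[-0.75,0.4,0],[0,0,0]],"spin":[0,0,0,0,0,0,0,0,0,0]}'
python3 - <<'E'
from h import *
import pickle
w=env.camera_model("wrist");f=env.grab_frame("wrist");w["fish"]=1
pickle.dump((w,f),open("w3.pkl","wb"))
s=env.state();print(s["time_s"],s["ee_pos"],s["ee_rot"],s["force"],s["gripper_width"])
cv2.imwrite("pics/w3.png",cv2.resize(f[100:300,200:440,::-1],None,fx=3,fy=3,interpolation=cv2.INTER_CUBIC))
E
```

```text
time_s: 8.5
ee_pos: [593.3, -41.4, 193.8]
ee_rot: [179.9, -0.2, 16.9]
force: [-0.6, -0.7, -1.0]
gripper_width: 18.5
gripper_force: 25.0
time_s: 9.5
ee_pos: [398.9, -233.2, 190.3]
ee_rot: [-179.9, 0.2, 16.7]
force: [-0.6, 0.7, -2.5]
gripper_width: 18.6
gripper_force: 25.0
9.55 [ 400.36053084 -232.40023962  190.49322777] [-1.79897931e+02  1.02166559e-01  1.67634080e+01] [ 1.68758613 -1.34327058 -0.91688368] 18.55349092594505
```

View pics/w3.png

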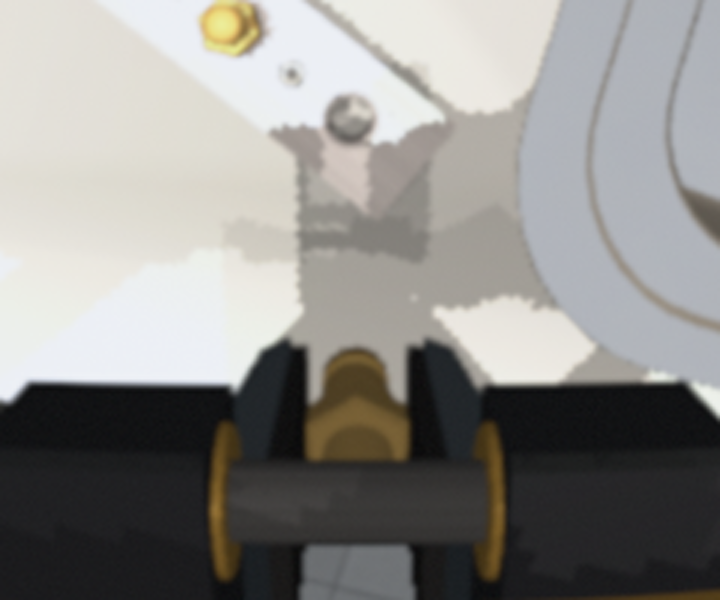

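The nipple is held upright between the fingers (crop hex at (357,425), plug at (355,365)), and the free bore is clear at crop (350,117).

```bash
python3 - <<'E'
from h import *
import pickle
np.set_printoptions(precision=2,suppress=True)
w,f=pickle.load(open("w3.pkl","rb"))
t=env.camera_model("top");s=env.camera_model("scene")
b=np.array((350,117))/3+[199.67,99.67]
print(plane(w,b,36),plane(t,(430,276.4),36),*tri([ray(w,b),ray(t,(430,276.4)),ray(s,(450,230.2))]))
# scene check: sleeve forward, nipple in hand
st=env.state();p=st["ee_pos"];y=np.radians(st["ee_rot"][2]);print(p)
B=(plane(w,b,36)+plane(t,(430,276.4),36))[:2]/2;print("bore",B)
d=B-p[:2];print("tool units",d@[np.cos(y),np.sin(y)]/30,d@[np.sin(y),-np.cos(y)]/30)
# plug column span in wrist image
hsv=cv2.cvtColor(f,cv2.COLOR_RGB2HSV);m=cv2.inRange(hsv,(10,80,20),(35,255,255))
for r in range(214,254,3):
    q=np.flatnonzero(m[r,290:345])
    if len(q): print(r,q.min()+290,q.max()+290)
for T,z in [(p,159),(p,162)]:pass
C=np.array(w["camera_from_world"])
for z in (159,175):
    P=C[:3,:3]@np.array([p[0],p[1],z])+C[:3,3];v=np.array([P[0],-P[1]]);r=np.hypot(*v);print(z,v/r*np.arctan2(r,-P[2])*w["fx"]+[w["cx"],w["cy"]])
E
```

```text
[ 447.46 -216.17   36.  ] [ 445.27 -218.37   36.  ] [ 445.89 -217.75   33.84] [2.1, 1.2, 1.0]
[ 400.36 -232.4   190.49]
bore [ 446.37 -217.27]
tool units 1.6139282231885288 -0.04064706161914338
217 314 322
220 310 325
223 309 327
226 308 327
229 308 328
232 308 329
235 304 335
238 301 336
241 301 337
244 301 337
247 301 337
250 301 337
253 302 335
159 [317.89 222.83]
175 [317.8 231. ]
```

```bash
python3 -m jog '{"jaw":[15,15,15,15,15,15,15,15],"slide":[[0.45,0,0.5],[0,0,0.8],[0,0,0.8],[0,0,0.6],[0,0,0],[0,0,0],[0,0,0],[0,0,0]],"spin":[0,0,0,0,0,0,0,0]}'
python3 - <<'E'
from h import *
import pickle
np.set_printoptions(precision=2,suppress=True)
w=env.camera_model("wrist");f=env.grab_frame("wrist");w["fish"]=1
pickle.dump((w,f),open("w4.pkl","wb"))
s=env.state();p=s["ee_pos"];print(s["time_s"],p,s["ee_rot"],s["force"],s["gripper_width"])
C=np.array(w["camera_from_world"])
for P in([446.4,-217.3,36],[p[0],p[1],p[2]-34],[p[0],p[1],p[2]]):
    P=C[:3,:3]@np.array(P)+C[:3,3];v=np.array([P[0],-P[1]]);r=np.hypot(*v);print((v/r*np.arctan2(r,-P[2])*w["fx"]+[w["cx"],w["cy"]]-[240,120])*4.5)
cv2.imwrite("pics/w4.png",cv2.resize(f[120:250,240:400,::-1],None,fx=4.5,fy=4.5,interpolation=cv2.INTER_CUBIC))
E
```

```text
time_s: 10.35
ee_pos: [416.2, -228.4, 111.5]
ee_rot: [179.9, -0.1, 16.9]
force: [0.5, -0.6, -1.9]
gripper_width: 18.9
gripper_force: 25.0
10.4 [ 416.06 -228.34  111.34] [179.91  -0.08  16.94] [-0.1  -0.17 -0.68] 18.6049140713454
[341.65 220.99]
[351.65 468.44]
[351.88 552.16]
```

View pics/w4.png

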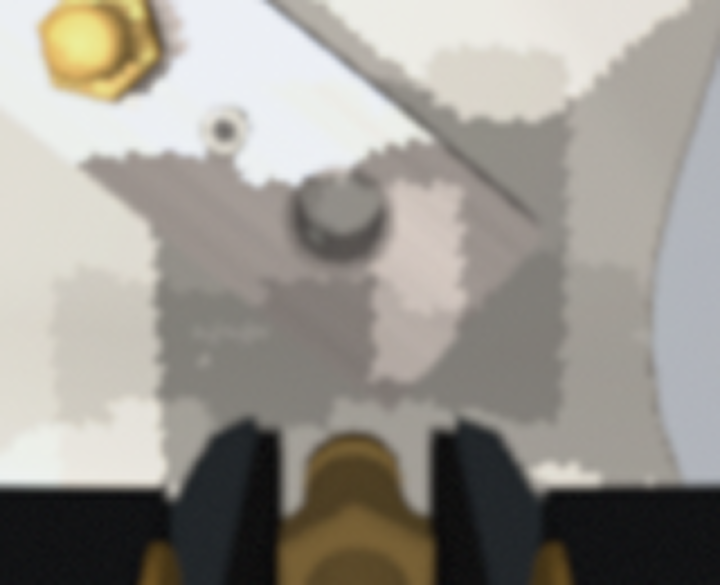

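The bore centre sits at crop (338,217), the nipple's plug at crop (352,~468), matching where the hand calibration predicts its tip. So I trust the wrist: bore ≈ (447,-216.8), i.e. move +1.10, -0.07.

```bash
python3 -m jog '{"jaw":[15,15,15,15,15,15,15],"slide":[[0.5,-0.07,0],[0.6,0,0],[0,0,0],[0,0,0.6],[0,0,0.55],[0,0,0],[0,0,0]],"spin":[0,0,0,0,0,0,0]}'
python3 -m jog '{"jaw":[15,15,15,15,15,15],"slide":[[0,0,0.15],[0,0,0.15],[0,0,0.1],[0,0,0],[0,0,0],[0,0,0]],"spin":[0,0,0,0,0,0]}'
```

```text
time_s: 11.1
ee_pos: [446.8, -216.3, 76.0]
ee_rot: [-180.0, 0.0, 17.0]
force: [-0.3, 0.4, -2.0]
gripper_width: 18.4
gripper_force: 25.0
time_s: 11.7
ee_pos: [446.5, -216.6, 64.1]
ee_rot: [180.0, -0.0, 16.9]
force: [-0.3, 0.5, -0.7]
gripper_width: 18.6
gripper_force: 25.0
```

```bash
python3 -m jog '{"jaw":[15,15,15,15,15,15],"slide":[[0,0,0.12],[0,0,0.12],[0,0,0.1],[0,0,0],[0,0,0],[0,0,0]],"spin":[0,0,0,0,0,0]}'
```

```text
time_s: 12.3
ee_pos: [446.5, -216.5, 53.8]
ee_rot: [180.0, -0.0, 16.9]
force: [0.1, 1.0, -0.8]
gripper_width: 18.4
gripper_force: 25.0
```

```bash
python3 -m jog '{"jaw":[15,15,15,15,15,15,15],"slide":[[0,0,0],[0,0,0.1],[0,0,0.1],[0,0,0.07],[0,0,0],[0,0,0],[0,0,0]],"spin":[0,0,0,0,0,0,0]}' 40
```

```text
time_s: 13.0
ee_pos: [446.2, -216.9, 45.3]
ee_rot: [180.0, 0.0, 17.0]
force: [-0.5, -3.7, -4.6]
gripper_width: 18.6
gripper_force: 40.0
```

```bash
python3 -m jog '{"jaw":[15,15,15,15,15],"slide":[[0,0,0.06],[0,0,0.06],[0,0,0.05],[0,0,0],[0,0,0]],"spin":[0,0,0,0,0]}'
```

```text
time_s: 13.5
ee_pos: [446.1, -216.0, 40.3]
ee_rot: [-179.9, 0.0, 16.9]
force: [-0.2, -0.5, -1.8]
gripper_width: 18.2
gripper_force: 40.0
```

```bash
python3 -m jog '{"jaw":[15,15,15,15,15],"slide":[[0,0,0.04],[0,0,0.03],[0,0,0],[0,0,0],[0,0,0]],"spin":[0,0,0,0,0]}'
```

```text
time_s: 14.0
ee_pos: [446.4, -216.2, 39.6]
ee_rot: [-180.0, -0.0, 16.9]
force: [-2.3, 0.8, 9.0]
gripper_width: 18.1
gripper_force: 40.0
```

```bash
python3 -m jog '{"jaw":[15,15,15,15,15],"slide":[[0,0,0.05],[0,0,0.05],[0,0,0],[0,0,0],[0,0,0]],"spin":[0,0,0,0,0]}'
```

```text
time_s: 14.5
ee_pos: [446.6, -216.3, 39.2]
ee_rot: [180.0, -0.1, 16.9]
force: [-8.0, 3.5, 29.6]
gripper_width: 18.6
gripper_force: 40.0
```

```bash
python3 -m jog '{"jaw":[15,15,32,32,32,32,32,32,32],"slide":[[0,0,-0.06],[0,0,-0.05],[0,0,0],[0,0,0],[0,0,0],[0,0,-0.3],[0,0,-0.7],[0,0,-0.8],[0,0,-0.9]],"spin":[0,0,0,0,0,0,0,0,0]}' 20
python3 -m jog '{"jaw":[32,32,32,32,32,32,32],"slide":[[-0.9,0,-0.9],[-0.9,0,-0.4],[-0.5,0,0],[0,0,0],[0,0,0],[0,0,0],[0,0,0]],"spin":[0,0,0,0,0,0,0]}'
python3 - <<'E'
from h import *
s=env.state();print(s["time_s"],s["ee_pos"])
w=env.camera_model("wrist");f=env.grab_frame("wrist");w["fish"]=1
import pickle;pickle.dump((w,f),open("w5.pkl","wb"))
g=env.grab_frame("scene");t=env.grab_frame("top")
a=cv2.resize(f[60:210,200:430],None,fx=1.7,fy=1.7);b=cv2.resize(g[170:270,320:480],None,fx=2.5,fy=2.5);c=cv2.resize(t[180:300,330:460],None,fx=2.5,fy=2.5)
o=np.zeros((560,800,3),np.uint8);o[:a.shape[0],:a.shape[1]]=a;o[:b.shape[0],400:400+b.shape[1]]=b;o[258:258+c.shape[0],:c.shape[1]]=c
cv2.imwrite("pics/end.png",o[:,:,::-1])
E
```

```text
time_s: 15.4
ee_pos: [446.1, -216.3, 120.6]
ee_rot: [-180.0, 0.0, 16.9]
force: [0.7, -0.1, -0.9]
gripper_width: 32.1
gripper_force: 0.0
time_s: 16.1
ee_pos: [381.0, -236.3, 158.1]
ee_rot: [-179.9, 0.0, 17.0]
force: [0.0, 1.3, -0.1]
gripper_width: 31.9
gripper_force: 0.0
16.1 [ 380.97087827 -236.29961318  158.06055865]
```

View pics/end.png

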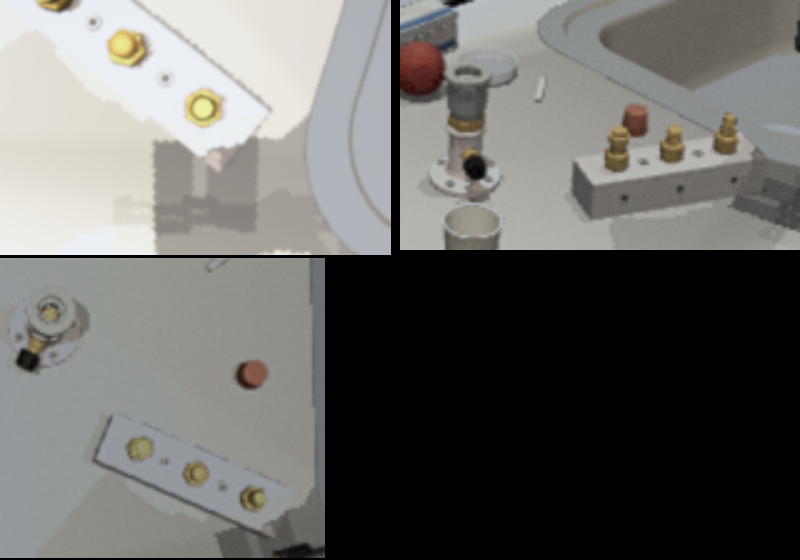

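The end picture shows the nipple standing tail up in the last bore (scene crop (728,135), top crop (254,495)). The outlet is empty, with its sleeve forward. One height check on the tail, then hand in.

```bash
python3 - <<'E'
from h import *
import pickle
w,f=pickle.load(open("w5.pkl","rb"))
p,e=tri([ray(w,(319.7,122.6)),ray(env.camera_model("scene"),(451.4,217.2)),ray(env.camera_model("top"),(431.4,274.6))]);print(p.round(1),e)
if 65<p[2]<75: print(env.job_done())
E
```

```text
[ 447.3 -216.5   66.4] [0.7, 1.6, 2.0]
the job is handed in; nothing more can be done
None
```

I uncoupled the nipple and stood it tail up in the rack's free bore. It met a firm stop at 30 N, then I let it go. The outlet's sleeve looks forward in the last picture. I've handed the job in at about 16 s; no verdict came back.

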